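# Slide the loaded drawer chest into its corner

## Task

Push the loaded wooden drawer chest across the bench until it stands snug in the corner, its back flush against the long low aluminium fence and its side flush against the steel stop block at the fence's end. It is tall, narrow and heavy, so push it with the fingers low down near its base so that it slides without rocking: do not tip it, lift it or touch the wire handle on top. Leave the other things on the bench where they are.

Things in the scene. Friction and masses are not known exactly. Their poses are not given: they have to be found in the camera images.
- chest: Loaded wooden drawer chest, an upright box 110 mm deep (its x) x 130 mm wide (its y) x 200 mm tall, 1.3 to 2.0 kg, loose on the bench; sides flat and solid, drawers do not open. A base ledge of full width, 25 mm high, juts 45 mm out of its front. Origin: centre of the box's underside (ledge left out); z up, front to its -x. Sliding it takes 6 to 15 N; pushed more than about 75 mm above the bench it may tip.
- bail: Steel wire carrying handle fixed on the chest's top, 80 mm along the chest's y, 32 mm high, not to be touched. Origin: centre of the chest's top, 200 mm above the bench.
- fence: Fixed straight aluminium fence, 20 mm thick (its x) x 600 mm long (its y) x 30 mm high. Origin: centre of its underside; its x points away from the robot, its working face is the flat face at x = -10 mm. The chest starts on its -x side, 40 to 80 mm short of flush, turned up to 0.2 rad from square to it.
- stop: Fixed steel stop block, 100 mm (its x) x 30 mm (its y) x 45 mm high, square to the fence near its left or right end, on the chest's side of it, 235 mm from the fence's middle. Origin: centre of its underside; axes parallel to the fence's. Its working face is the flat side towards the fence's middle, 15 mm from its origin.
- tape: Bystander: roll of tape lying flat, 92 mm across, 24 mm high, at the other end of the fence, opposite the stop block. Origin: centre of its underside.
- tin: Bystander: open steel tin, 76 mm across, 95 mm high, with pens reaching to 145 mm. Origin: centre of its underside.
- jar: Bystander: clear jar, 50 mm across, 60 mm high, behind the fence. Origin: centre of its underside.
- driver: Bystander: black screwdriver lying on the bench. Origin: underside, about mid-length.
- hammer: Bystander: wooden-handled hammer lying on the bench. Origin: underside, about mid-length.
- head: Bystander: black golf club head, 104 mm across, 82 mm high at its neck. Origin: centre of its underside.
- woodblock: Bystander: plywood block 40 x 90 x 35 mm, behind the fence. Origin: centre of its underside.

How it is judged:
At the end, for the whole second after the job is handed in: The chest stands upright and at rest in the corner: its back within 6 mm of the fence's face, its side within 6 mm of the stop block's inner face, square to the fence within 0.06 rad (3.4 degrees) (x of chest in the frame of fence between -0.071 and -0.055 m and y of chest in the frame of stop between -0.086 and 0.086 m and y of chest in the frame of fence between -0.2 and 0.2 m and angle between the x axis of chest and the x axis of fence, either way round below 0.06 rad and angle between chest's own z axis and vertical below 0.03 rad and linear speed of chest below 0.01 m/s); the robot touches nothing.
It fails at once if the chest rocks or tips by more than 0.12 rad (7 degrees) (angle between chest's own z axis and vertical above 0.12 rad).
It fails at once if the chest is lifted off the bench (more than 8 mm) (height (world z) of chest above 0.008 m).
It fails at once if the robot touches the wire handle (more than 1 N) (contact force between any of the arm, the fingers and bail above 1 N).
It fails at once if another thing on the bench (the tape roll, the tin of pens, the jar, the screwdriver, the hammer, the club head, the wood block) is displaced by more than 30 mm (distance of any of tape, tin, jar, driver, hammer, head, woodblock from where it was at the start of the episode above 0.03 m).
It also fails if it takes over 64 s, if anything falls off the work surface, if the arm or the gripper's body presses on something with over 40 N, if the wrist force passes 120 N, or if a joint passes its speed limit or range.

## Robot

A 7-joint arm with a two-finger parallel gripper is mounted at the origin on the work surface. World frame = base frame: x ahead of the robot, y to its left, z up, the work surface at z = 0. Lengths are in m, angles in rad, forces in N, time in s.
With the tool pointing down it reaches from about 0.425 to 0.825 m from the base axis. Payload 3.6 kg.
Tool frame: the origin (TCP) lies at the very end of the fingers, on their centre line; the grasp point (between the pads) lies 19 mm behind it; z points along the fingers, x is the direction in which the jaws open and shut, and the axes are right-handed (so a half turn about z gives the same grasp; the last joint's range is limited). The gripper opens to 93 mm and grips with 3 to 60 N. Pads are 15 mm wide; open, the fingers measure 128 mm over their backs; the gripper's body (75 mm by 188 mm) begins 65 mm behind the grasp point.
Start: joints at [-1.329, 0.615, -0.013, 1.423, 0.008, 1.103, -0.04], TCP at [0.173, 0.627, 0.219] pointing down, gripper open.
Joint ranges: [-3.12, 3.12], [-0.3, 2.06], [-1.34, 1.32], [0.26, 2.42], [-1.36, 4.5], [0.01, 1.98], [-2.84, 2.84]. Speed limits (rad/s): [2.79, 2.79, 3.14, 3.14, 3.14, 3.14, 3.14].

## Interface

Orientations are given as a unit quaternion [w, x, y, z].
In Python, from rig import robot gives the robot as it stands. The module is installed in compiled form; this text tells all that it offers.
- The arm moves only by the shell command python3 -m jog 'ROWS'. ROWS is JSON, a list of rows, each an object with "gripper": the opening, from -1 (shut) to 1 (fully open); "dp": the shift along the tool's x, y, z as a fraction of full scale, a list of three; "twist": the turn, a rotation vector about the tool's x, y, z as a fraction of full scale, a list of three. A call has exactly 5 rows; each row shifts and turns the commanded pose from where the row before left it, along the tool's axes as they then stand; what a row does not reach is not made up. Full scale, the value 1, is 25 cm for a shift and 180 degrees for a turn. A row lasts 1/8 s, in which the tool goes at most 62.5 mm and 10.7 degrees, less where a joint would pass 70% of its speed; a pose out of reach is approached as far as the arm can. A call with a number of a shift or a turn outside -1 to 1 is refused whole. A call with a gripper value outside its range is refused whole. The fingers move at their own pace and stop on an object; the grip force is fixed at half the most. Time passes only in rows, so rows that do not move let the fingers close, or fill a call up. It gives the time, the measured TCP pose, the force and the opening at its end, in the units of the state.
- robot.observe(): the state, without advancing time (a new reading comes with each control period).
- robot.capture(name): name is "side" or "top"; returns a dict with "img" (400x640x3 uint8, red, green, blue), "vfov" (degrees; the focal length in pixels is half the picture's height over the tangent of half this angle, whatever the lens; pixels are square), "cx", "cy" (the principal point, pixels), "k1" (the pictures are not rectified: a ray, as slopes to the right and down, at radius r is drawn at 1 + k1 r^2 times it, then the intrinsics apply), "R" (3x3) and "t" (3): a world point X has camera coordinates R X + t. Camera axes: x right, y down, z forward; pixel columns grow to the right and rows downward; lengths in m; the calibration is good to about 2 mm. A picture is of the moment at which its call begins. There is no depth.
- robot.sign_off(): hands the job in, once; it reports no verdict.
The state is a dict: "time": time; "joints": joint angles; "qd": joint speeds; "joint_efforts": joint torques, N m; "tcp_pos": TCP position; "tcp_rot": TCP orientation; "force": force on the tool from outside, world axes, zero at the start; "ft_torque": the same for the moment, N m; "grip_width": finger opening in m.
Only numpy, scipy, OpenCV 4.12 (cv2) and the standard library are available. Lean on these libraries where they do the work, as an engineer would, in place of code of your own. Each camera call takes 0.05 s, during which the arm holds its last target. There are 200 camera calls.

## Working session

There is one attempt and no reset: what is moved stays moved. The work goes in short steps, Python scripts to look and compute and a shell command to move; the robot and the scene stay as the last step left them, time stands still between calls to the robot, and variables do not carry over. Pictures are saved under pics/ and viewed, about 8 in all and at most 12, crops included, and the job is handed in when it is done.

```bash
mkdir -p pics; cat > h.py <<'E'
import numpy as np, cv2
from rig import robot
def cap(n,f):
    c=robot.capture(n); cv2.imwrite('pics/'+f,c['img'][:,:,::-1]); 
    np.savez('pics/'+n+'.npz',**{k:np.array(v) for k,v in c.items()}); return c
def load(n): return dict(np.load('pics/'+n+'.npz'))
def K(c):
    f=200/np.tan(np.radians(float(c['vfov']))/2); return np.array([[f,0,c['cx']],[0,f,c['cy']],[0,0,1]],float)
def unproj(c,px,z):
    p=cv2.undistortPoints(np.array(px,float).reshape(-1,1,2),K(c),np.array([c['k1'],0,0,0],float)).reshape(-1,2)
    d=np.c_[p,np.ones(len(p))]@c['R']; o=-c['R'].T@c['t']
    return o+d*((z-o[2])/d[:,2])[:,None]
def proj(c,X):
    return cv2.projectPoints(np.array(X,float).reshape(-1,1,3),cv2.Rodrigues(c['R'])[0],c['t'],K(c),np.array([c['k1'],0,0,0],float))[0].reshape(-1,2)
E
python3 - <<'E'
from h import *
for n in ('top','side'):
    c=cap(n,n+'0.png'); print(n,c['vfov'],c['k1'],-c['R'].T@c['t'],c['R'][2])
print(robot.observe())
E
```

```text
top 53.50992309204984 0.020789696716117984 [ 0.52231203 -0.02167709  1.19610132] [ 0.03747739  0.01724555 -0.99914866]
side 55.66727280726125 -0.05817713301425814 [0.25968268 0.6290919  0.89993493] [ 0.32064596 -0.62346827 -0.71307327]
{'time': 0.1, 'joints': array([-1.32850804,  0.61579957, -0.01260206,  1.42469164,  0.00811603,
        1.10340412, -0.04038032]), 'qd': array([ 0.00045022, -0.00298528,  0.00192844, -0.00478437,  0.00129004,
        0.00173908, -0.00259908]), 'joint_efforts': array([ 1.77390615e-03, -4.60037756e+01,  2.10350649e-01, -1.66242689e+01,
       -6.11507334e-02,  1.69088220e-02,  1.06035393e-04]), 'tcp_pos': array([0.17243275, 0.62599295, 0.21762752]), 'tcp_rot': array([ 7.01861642e-04,  7.95450961e-01,  6.06016914e-01, -8.80609615e-04]), 'force': array([0.28509279, 0.37864963, 1.21441411]), 'ft_torque': array([-0.00075072,  0.02293027,  0.00680714]), 'grip_width': 0.09286212200307095}
```

View pics/top0.png

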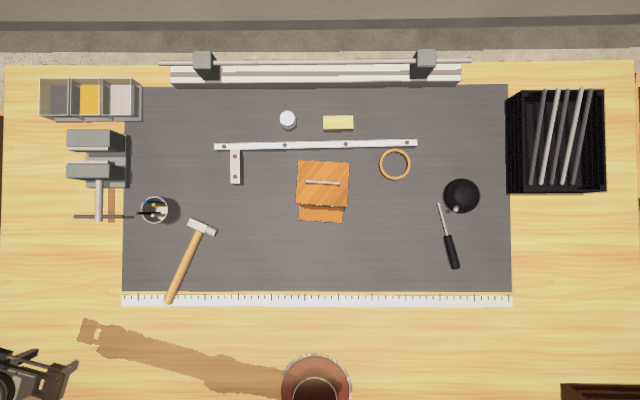

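View pics/side0.png

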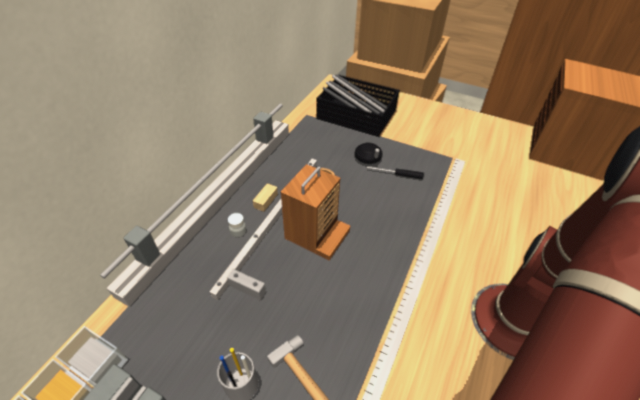

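The top view shows the fence running from (215,147) to (417,143), the stop at (236,166) on its left end, the chest at about (322,190) with its ledge toward the robot, and the tape at (395,164). I'll enlarge both views to measure.

```bash
python3 - <<'E'
from h import *
t=cv2.imread('pics/top0.png')[130:235,205:425]; s=cv2.imread('pics/side0.png')[150:310,200:370]
t=cv2.resize(t,None,fx=3.6,fy=3.6,interpolation=cv2.INTER_CUBIC); s=cv2.resize(s,None,fx=3.5,fy=3.5,interpolation=cv2.INTER_CUBIC)
cv2.imwrite('pics/t0c.png',t); cv2.imwrite('pics/s0c.png',s)
E
```

```text
(no output)
```

View pics/t0c.png

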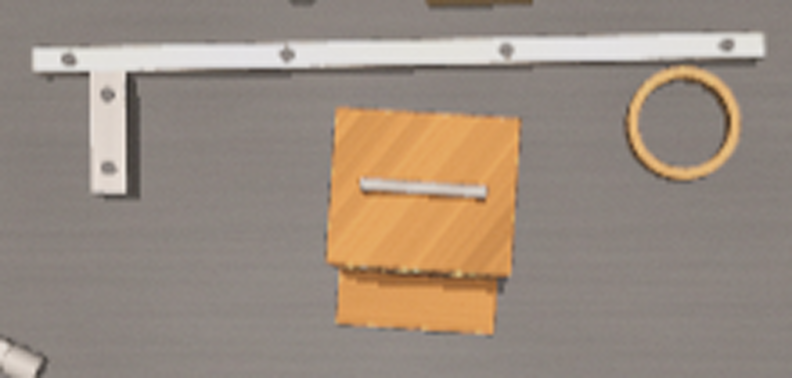

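View pics/s0c.png

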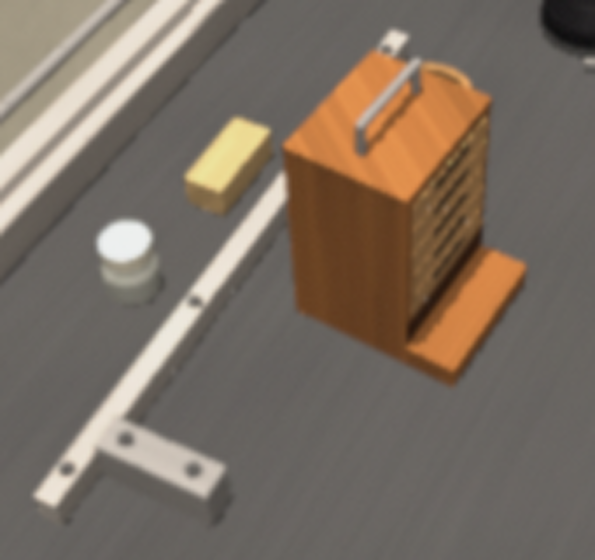

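The crops give clean corners. Next I fit poses and check the sizes.

```bash
cat >> h.py <<'E'
def full(p,s,ox,oy): return (np.array(p,float)+.5)/s-.5+[ox,oy]
def fit(local,world):
    L=np.array(local,float);W=np.array(world)[:,:2];l=L.mean(0);w=W.mean(0);a=L-l;b=W-w
    th=np.arctan2((a[:,0]*b[:,1]-a[:,1]*b[:,0]).sum(),(a*b).sum()); c,s=np.cos(th),np.sin(th);R=np.array([[c,-s],[s,c]])
    o=w-R@l; return o,th,np.abs(W-(o+L@R.T)).max()
E
python3 - <<'E'
from h import *
c=load('top'); u=lambda p,z: unproj(c,full(p,3.6,205,130),z)
fe=u([(32,47),(32,73),(765,60),(765,33)],.03); print(np.round(fe,4)); F=fit([(.01,.3),(-.01,.3),(-.01,-.3),(.01,-.3)],fe); print('fence',F)
st=u([(92,194),(127,192),(127,72),(90,72)],.045); print(np.round(st,4)); S=fit([(-.05,.015),(-.05,-.015),(.05,-.015),(.05,.015)],st);print('stop',S)
ch=u([(337,107),(521,117),(510,277),(327,262)],.2); print(np.round(ch,4)); C=fit([(.055,.065),(.055,-.065),(-.055,-.065),(-.055,.065)],ch);print('chest',C)
le=u([(337,324),(493,334)],.025); print('ledge',np.round(le,4))
R=lambda t:np.array([[np.cos(t),-np.sin(t)],[np.sin(t),np.cos(t)]])
print('chest ledge pred',C[0]+np.array([(-.1,.065),(-.1,-.065)])@R(C[1]).T)
print('in fence',(C[0]-F[0])@R(F[1]),C[1]-F[1],'stop in fence',(S[0]-F[0])@R(F[1]))
print('target',F[0]+R(F[1])@[-.065,.235-.015-.065])
s=load('side'); v=unproj(s,full([(286,150),(410,200),(490,98),(376,52)],3.5,200,150),.2); print('side chest',np.round(v,4),fit([(.055,.065),(-.055,.065),(-.055,-.065),(.055,-.065)],v))
print('tape',u([(684,123)],.024))
E
```

```text
[[ 0.7313  0.2949  0.03  ]
 [ 0.7098  0.2947  0.03  ]
 [ 0.7177 -0.3061  0.03  ]
 [ 0.7398 -0.3063  0.03  ]]
fence (array([ 0.72462783, -0.00570748]), np.float64(0.013642060202615418), np.float64(0.001090726550580734))
[[0.6087 0.2413 0.045 ]
 [0.6102 0.2129 0.045 ]
 [0.7079 0.2133 0.045 ]
 [0.708  0.2435 0.045 ]]
stop (array([0.65871033, 0.22775255]), np.float64(0.014153120759078848), np.float64(0.0013107868001266398))
[[ 0.6577  0.034   0.2   ]
 [ 0.6501 -0.0947  0.2   ]
 [ 0.5383 -0.0865  0.2   ]
 [ 0.549   0.0411  0.2   ]]
chest (array([ 0.59875607, -0.02653581]), np.float64(-0.07035514272549169), np.float64(0.0011095581271618818))
ledge [[ 0.5028  0.0439  0.025 ]
 [ 0.4945 -0.0838  0.025 ]]
chest ledge pred [[ 0.50357277  0.0453331 ]
 [ 0.49443415 -0.08434529]]
in fence [-0.12614418 -0.0191093 ] -0.08399720292810711 stop in fence [-0.06272659  0.23433752]
target [0.65751943 0.1483914 ]
side chest [[ 0.6511  0.0409  0.2   ]
 [ 0.5457  0.044   0.2   ]
 [ 0.5391 -0.0815  0.2   ]
 [ 0.6434 -0.0892  0.2   ]] (array([ 0.59482711, -0.02143277]), np.float64(-0.05382698838695716), np.float64(0.002818794210596387))
tape [[ 0.66712017 -0.24105193  0.024     ]]
```

Poses pass the size checks (residual about 1 mm). Fence: (0.7246, -0.0057), angle 0.0136. Chest: about (0.598, -0.025), angle -0.065. Target: (0.6575, 0.148).

1. Push +x on the ledge front with both fingers to square the chest.
2. Push +y on its side with a tilted tool, so the gripper body clears the tall chest.
3. Finish with small nudges.

First I go round to the front.

```bash
python3 -m jog '[{"gripper":1,"dp":[0,0,0],"twist":[0,0,-0.045]},{"gripper":1,"dp":[0,0,0],"twist":[0,0,-0.045]},{"gripper":1,"dp":[-0.14,0.127,0],"twist":[0,0,0]},{"gripper":1,"dp":[-0.14,0.127,0],"twist":[0,0,0]},{"gripper":1,"dp":[-0.14,0.127,0],"twist":[0,0,0]}]'
python3 -m jog '[{"gripper":1,"dp":[-0.14,0.127,0],"twist":[0,0,0]},{"gripper":1,"dp":[-0.14,0.127,0],"twist":[0,0,0]},{"gripper":1,"dp":[-0.2,0.088,0],"twist":[0,0,0]},{"gripper":1,"dp":[-0.2,0.088,0],"twist":[0,0,0]},{"gripper":1,"dp":[-0.2,0.088,0],"twist":[0,0,0]}]'
```

```text
time: 0.72
tcp_pos: [0.2702, 0.5215, 0.2181]
tcp_rot: [0.0, 0.702, 0.712, -0.0]
force: [-1.0, -0.1, 0.4]
grip_width: 0.0929
time: 1.35
tcp_pos: [0.4023, 0.3029, 0.2184]
tcp_rot: [0.0, 0.702, 0.712, -0.0]
force: [0.6, 0.3, -0.3]
grip_width: 0.0928
```

```bash
python3 -m jog '[{"gripper":1,"dp":[-0.184,0.025,0],"twist":[0,0,0]},{"gripper":1,"dp":[-0.184,0.025,0],"twist":[0,0,0]},{"gripper":1,"dp":[-0.184,0.025,0],"twist":[0,0,0]},{"gripper":1,"dp":[-0.184,0.025,0],"twist":[0,0,0]},{"gripper":1,"dp":[-0.184,0.025,0],"twist":[0,0,0]}]'
python3 -m jog '[{"gripper":1,"dp":[-0.184,0.025,0],"twist":[0,0,0]},{"gripper":1,"dp":[-0.184,0.025,0],"twist":[0,0,0]},{"gripper":1,"dp":[0,0,0],"twist":[0,0,0]},{"gripper":1,"dp":[0,0,0.2],"twist":[0,0,0]},{"gripper":1,"dp":[0,0,0.2],"twist":[0,0,0]}]'
python3 -m jog '[{"gripper":1,"dp":[0,0,0.2],"twist":[0,0,0]},{"gripper":1,"dp":[0,0,0.2],"twist":[0,0,0]},{"gripper":1,"dp":[0,0,0.02],"twist":[0,0,0]},{"gripper":1,"dp":[0,0,0],"twist":[0,0,0]},{"gripper":1,"dp":[0,0,0],"twist":[0,0,0]}]'
```

```text
time: 1.98
tcp_pos: [0.4362, 0.0737, 0.2185]
tcp_rot: [-0.0, 0.702, 0.712, -0.0]
force: [0.7, -0.6, 0.1]
grip_width: 0.0933
time: 2.6
tcp_pos: [0.4507, -0.0153, 0.118]
tcp_rot: [0.001, 0.702, 0.713, 0.001]
force: [0.6, 0.5, -0.6]
grip_width: 0.0931
time: 3.22
tcp_pos: [0.4515, -0.0163, 0.0155]
tcp_rot: [0.001, 0.702, 0.712, 0.001]
force: [-0.5, -0.0, 0.4]
grip_width: 0.0929
```

```bash
python3 -m jog '[{"gripper":1,"dp":[0,0.04,0],"twist":[0,0,0]},{"gripper":1,"dp":[0,0.04,0],"twist":[0,0,0]},{"gripper":1,"dp":[0,0.04,0],"twist":[0,0,0]},{"gripper":1,"dp":[0,0.02,0],"twist":[0,0,0]},{"gripper":1,"dp":[0,0.02,0],"twist":[0,0,0]}]'
python3 -m jog '[{"gripper":1,"dp":[0,0.02,0],"twist":[0,0,0]},{"gripper":1,"dp":[0,0.02,0],"twist":[0,0,0]},{"gripper":1,"dp":[0,0.02,0],"twist":[0,0,0]},{"gripper":1,"dp":[0,0.02,0],"twist":[0,0,0]},{"gripper":1,"dp":[0,0.02,0],"twist":[0,0,0]}]'
python3 -m jog '[{"gripper":1,"dp":[0,0.02,0],"twist":[0,0,0]},{"gripper":1,"dp":[0,0.02,0],"twist":[0,0,0]},{"gripper":1,"dp":[0,0.02,0],"twist":[0,0,0]},{"gripper":1,"dp":[0,0.02,0],"twist":[0,0,0]},{"gripper":1,"dp":[0,0,0],"twist":[0,0,0]}]'
python3 - <<'E'
from h import *
for n in ('top','side'): cap(n,n+'1.png')
a=cv2.imread('pics/top1.png')[100:230,205:425]; b=cv2.imread('pics/side1.png')[140:300,180:400]
a=cv2.resize(a,None,fx=3,fy=3,interpolation=cv2.INTER_CUBIC);cv2.imwrite('pics/t1c.png',a)
E
```

```text
time: 3.85
tcp_pos: [0.4854, -0.016, 0.0131]
tcp_rot: [-0.004, 0.703, 0.711, -0.004]
force: [-8.7, 1.0, 6.7]
grip_width: 0.0928
time: 4.47
tcp_pos: [0.4992, -0.0197, 0.012]
tcp_rot: [-0.01, 0.705, 0.709, -0.013]
force: [-20.4, -5.3, 16.1]
grip_width: 0.0934
time: 5.1
tcp_pos: [0.5208, -0.0174, 0.0118]
tcp_rot: [-0.01, 0.703, 0.711, -0.011]
force: [-16.4, -1.2, 11.5]
grip_width: 0.0932
```

View pics/side1.png

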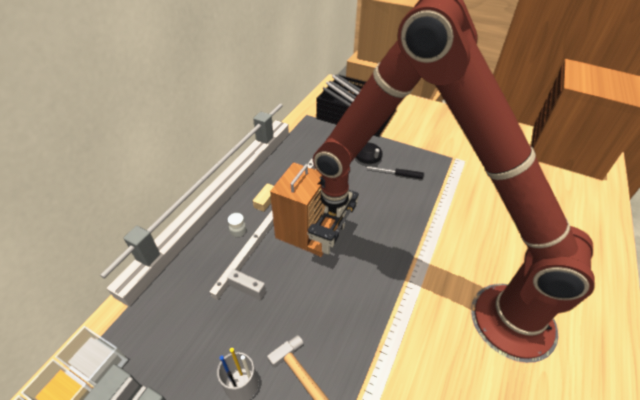

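The chest is squaring and following the fingers at about 16 N. The side view shows the gripper at (335,225), clear of the handle at (300,175). I'll continue toward the fence.

```bash
python3 -m jog '[{"gripper":1,"dp":[0,0.02,0],"twist":[0,0,0]},{"gripper":1,"dp":[0,0.02,0],"twist":[0,0,0]},{"gripper":1,"dp":[0,0.02,0],"twist":[0,0,0]},{"gripper":1,"dp":[0,0,0],"twist":[0,0,0]},{"gripper":1,"dp":[0,0,0],"twist":[0,0,0]}]'
```

```text
time: 5.82
tcp_pos: [0.5373, -0.0164, 0.0117]
tcp_rot: [-0.009, 0.703, 0.712, -0.01]
force: [-14.4, -1.7, 8.9]
grip_width: 0.0931
```

```bash
python3 -m jog '[{"gripper":1,"dp":[0,-0.1,0],"twist":[0,0,0]},{"gripper":1,"dp":[0,-0.14,0],"twist":[0,0,0]},{"gripper":1,"dp":[0,-0.14,0],"twist":[0,0,0]},{"gripper":1,"dp":[0,0,-0.2],"twist":[0,0,0]},{"gripper":1,"dp":[0,0,-0.2],"twist":[0,0,0]}]'
python3 -m jog '[{"gripper":0,"dp":[0,0,-0.22],"twist":[0,0,0]},{"gripper":0,"dp":[0,0,-0.22],"twist":[0,0,0]},{"gripper":0,"dp":[0,0,-0.22],"twist":[0,0,0]},{"gripper":0,"dp":[-0.2,0,0],"twist":[0,0,0.05]},{"gripper":0,"dp":[-0.2,0.02,0],"twist":[0,0,0.05]}]'
python3 - <<'E'
from h import *
cap('top','top2.png'); cap('side','side2.png')
a=cv2.imread('pics/top2.png')[130:270,205:425]
cv2.imwrite('pics/t2c.png',cv2.resize(a,None,fx=3.6,fy=3.6,interpolation=cv2.INTER_CUBIC))
E
```

```text
time: 6.45
tcp_pos: [0.4546, -0.0165, 0.1144]
tcp_rot: [-0.0, 0.702, 0.712, -0.001]
force: [0.6, 0.5, -0.5]
grip_width: 0.093
time: 7.08
tcp_pos: [0.4544, -0.1176, 0.2797]
tcp_rot: [0.001, 0.806, 0.592, 0.001]
force: [0.3, -1.0, -1.0]
grip_width: 0.0486
```

View pics/t2c.png

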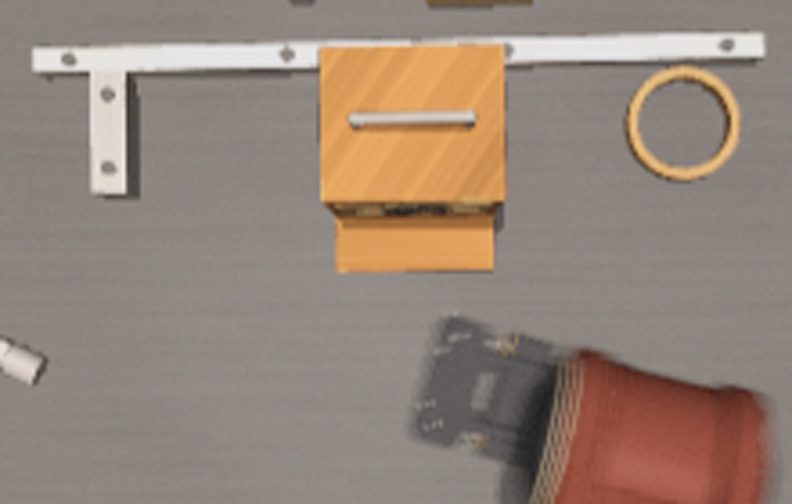

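The chest is now nearly square, with top corners (320,46), (505,46), (506,202), (321,201) and its back just short of the fence.

```bash
cat >> h.py <<'E'
Ff=(np.array([.7246,-.0057]),.0138)
def rot(t): return np.array([[np.cos(t),-np.sin(t)],[np.sin(t),np.cos(t)]])
def chest(top,led,oy=130):
    c=load('top'); w=np.r_[unproj(c,full(top,3.6,205,oy),.2),unproj(c,full(led,3.6,205,oy),.025)]
    C=fit([(.055,.065),(.055,-.065),(-.055,-.065),(-.055,.065),(-.1,.065),(-.1,-.065)],w)
    print(np.round(w,4)); print('chest',C,'in fence',(C[0]-Ff[0])@rot(Ff[1]),'dyaw',C[1]-Ff[1]); return C
E
python3 - <<'E'
from h import *
chest([(320,46),(505,46),(506,202),(321,201)],[(337,271),(493,271)])
o=robot.observe(); print(o['joints'],o['tcp_pos'])
E
```

```text
[[ 0.7007  0.0459  0.2   ]
 [ 0.7001 -0.0838  0.2   ]
 [ 0.5906 -0.084   0.2   ]
 [ 0.5917  0.0453  0.2   ]
 [ 0.5463  0.0439  0.025 ]
 [ 0.546  -0.084   0.025 ]]
chest (array([ 0.64588987, -0.01942093]), np.float64(0.0008563643559109021), np.float64(0.0016247855048520526)) in fence [-0.07889198 -0.01263346] dyaw -0.012943635644089098
[ 0.09466745  0.27147241  0.15851085  1.83396522 -0.04432039  1.03814183
  1.52868309] [ 0.45272281 -0.12320159  0.27900721]
```

```bash
python3 -m jog '[{"gripper":0,"dp":[0,0,0],"twist":[0,0,0.057]},{"gripper":0,"dp":[0,0,0],"twist":[0,0,0.057]},{"gripper":0,"dp":[0,0,0],"twist":[0,0,0.057]},{"gripper":0,"dp":[0,0,0],"twist":[0,0,0.057]},{"gripper":0,"dp":[0,0,0],"twist":[0,0,0.057]}]'
python3 -m jog '[{"gripper":0,"dp":[0,0,0],"twist":[0,0,0.057]},{"gripper":0,"dp":[0,0,0],"twist":[0,0,0.057]},{"gripper":0,"dp":[0,0.15,0],"twist":[0,0,0]},{"gripper":0,"dp":[0,0.12,0],"twist":[0,0,0]},{"gripper":0,"dp":[0.18,0,0],"twist":[0,0,0]}]'
python3 -m jog '[{"gripper":0,"dp":[0.18,0,0],"twist":[0,0,0]},{"gripper":0,"dp":[0.18,0,0],"twist":[0,0,0]},{"gripper":0,"dp":[0.18,0,0],"twist":[0,0,0]},{"gripper":0,"dp":[0,0,0],"twist":[0,0,0]},{"gripper":0,"dp":[0,0,0],"twist":[0,0,0]}]'
python3 -c "
from h import *
from scipy.spatial.transform import Rotation as R
o=robot.observe();print(R.from_quat(o['tcp_rot'],scalar_first=True).as_matrix().round(4),o['joints'])"
```

```text
time: 7.8
tcp_pos: [0.4537, -0.116, 0.2784]
tcp_rot: [-0.0, 0.983, 0.184, -0.0]
force: [-0.2, -0.5, -0.6]
grip_width: 0.0466
time: 8.43
tcp_pos: [0.4977, -0.1871, 0.2793]
tcp_rot: [0.001, 1.0, 0.005, -0.0]
force: [1.1, -0.4, -0.1]
grip_width: 0.0467
time: 9.05
tcp_pos: [0.634, -0.181, 0.278]
tcp_rot: [0.0, 1.0, 0.009, -0.001]
force: [-0.7, 0.4, 0.0]
grip_width: 0.0462
[[ 0.9998  0.0174 -0.0018]
 [ 0.0174 -0.9998 -0.    ]
 [-0.0018  0.     -1.    ]] [ 0.03465902  0.61216989  0.39338256  1.30709399 -0.23210393  1.26870115
  0.45010653]
```

```bash
python3 -m jog '[{"gripper":0,"dp":[0,0,0],"twist":[0.0486,0,0]},{"gripper":0,"dp":[0,0,0],"twist":[0.0486,0,0]},{"gripper":0,"dp":[0,0,0],"twist":[0.0486,0,0]},{"gripper":0,"dp":[0,0,0],"twist":[0.0486,0,0]},{"gripper":0,"dp":[0,0,0],"twist":[0,0,0]}]'
python3 -m jog '[{"gripper":0,"dp":[0,0.08,0.19],"twist":[0,0,0]},{"gripper":0,"dp":[0,0.08,0.19],"twist":[0,0,0]},{"gripper":0,"dp":[0,0.08,0.19],"twist":[0,0,0]},{"gripper":0,"dp":[0,0.08,0.19],"twist":[0,0,0]},{"gripper":0,"dp":[0,0,0],"twist":[0,0,0]}]'
python3 -c "
from h import *
from scipy.spatial.transform import Rotation as R
o=robot.observe();print(R.from_quat(o['tcp_rot'],scalar_first=True).as_matrix().round(4),o['joints'],o['tcp_pos'])"
```

```text
time: 9.68
tcp_pos: [0.6324, -0.1853, 0.2764]
tcp_rot: [-0.3, 0.954, 0.004, -0.004]
force: [0.6, 0.2, -0.1]
grip_width: 0.0467
time: 10.3
tcp_pos: [0.6319, -0.1334, 0.0753]
tcp_rot: [-0.302, 0.953, 0.009, -0.006]
force: [-0.6, 0.4, 0.1]
grip_width: 0.0468
[[ 0.9997  0.0142 -0.0177]
 [ 0.0218 -0.8174  0.5757]
 [-0.0063 -0.576  -0.8175]] [ 0.3588142   0.92573624  0.13980042  1.39769619 -0.68654219  1.24404994
  0.84929823] [ 0.63191283 -0.13344931  0.07529603]
```

```bash
python3 -m jog '[{"gripper":0,"dp":[0,0.066,0.093],"twist":[0,0,0]},{"gripper":0,"dp":[0,0.066,0.093],"twist":[0,0,0]},{"gripper":0,"dp":[0,0,0],"twist":[0,0,0]},{"gripper":0,"dp":[0,-0.033,0.023],"twist":[0,0,0]},{"gripper":0,"dp":[0,-0.033,0.023],"twist":[0,0,0]}]'
python3 -m jog '[{"gripper":0,"dp":[0,-0.033,0.023],"twist":[0,0,0]},{"gripper":0,"dp":[0,-0.0164,0.0115],"twist":[0,0,0]},{"gripper":0,"dp":[0,-0.0164,0.0115],"twist":[0,0,0]},{"gripper":0,"dp":[0,-0.0164,0.0115],"twist":[0,0,0]},{"gripper":0,"dp":[0,-0.0164,0.0115],"twist":[0,0,0]}]'
python3 -m jog '[{"gripper":0,"dp":[0,-0.0164,0.0115],"twist":[0,0,0]},{"gripper":0,"dp":[0,-0.0164,0.0115],"twist":[0,0,0]},{"gripper":0,"dp":[0,-0.0164,0.0115],"twist":[0,0,0]},{"gripper":0,"dp":[0,-0.0164,0.0115],"twist":[0,0,0]},{"gripper":0,"dp":[0,-0.0164,0.0115],"twist":[0,0,0]}]'
```

```text
time: 10.92
tcp_pos: [0.635, -0.1172, 0.0226]
tcp_rot: [-0.3, 0.954, 0.009, -0.001]
force: [0.2, 0.3, 0.2]
grip_width: 0.0462
time: 11.55
tcp_pos: [0.6331, -0.0879, 0.0199]
tcp_rot: [-0.3, 0.954, 0.008, -0.003]
force: [-0.7, -2.5, -0.3]
grip_width: 0.0464
time: 12.18
tcp_pos: [0.6343, -0.0753, 0.0199]
tcp_rot: [-0.291, 0.957, 0.005, 0.001]
force: [-0.1, -15.2, 5.7]
grip_width: 0.0466
```

```bash
python3 -m jog '[{"gripper":0,"dp":[0,-0.0262,0.0184],"twist":[0,0,0]},{"gripper":0,"dp":[0,-0.0262,0.0184],"twist":[0,0,0]},{"gripper":0,"dp":[0,-0.0262,0.0184],"twist":[0,0,0]},{"gripper":0,"dp":[0,-0.0262,0.0184],"twist":[0,0,0]},{"gripper":0,"dp":[0,-0.0262,0.0184],"twist":[0,0,0]}]'
python3 -m jog '[{"gripper":0,"dp":[0,-0.0262,0.0184],"twist":[0,0,0]},{"gripper":0,"dp":[0,-0.0262,0.0184],"twist":[0,0,0]},{"gripper":0,"dp":[0,-0.0262,0.0184],"twist":[0,0,0]},{"gripper":0,"dp":[0,-0.0262,0.0184],"twist":[0,0,0]},{"gripper":0,"dp":[0,0,0],"twist":[0,0,0]}]'
python3 - <<'E'
from h import *
cap('top','top3.png'); cap('side','side3.png')
a=cv2.imread('pics/top3.png')[130:270,205:425]
cv2.imwrite('pics/t3c.png',cv2.resize(a,None,fx=3.6,fy=3.6,interpolation=cv2.INTER_CUBIC))
E
```

```text
time: 12.8
tcp_pos: [0.6348, -0.0354, 0.0199]
tcp_rot: [-0.291, 0.957, 0.004, 0.002]
force: [0.7, -14.9, 7.1]
grip_width: 0.0463
time: 13.42
tcp_pos: [0.6345, -0.0004, 0.0199]
tcp_rot: [-0.293, 0.956, 0.005, 0.002]
force: [2.2, -12.5, 5.3]
grip_width: 0.0468
```

View pics/t3c.png

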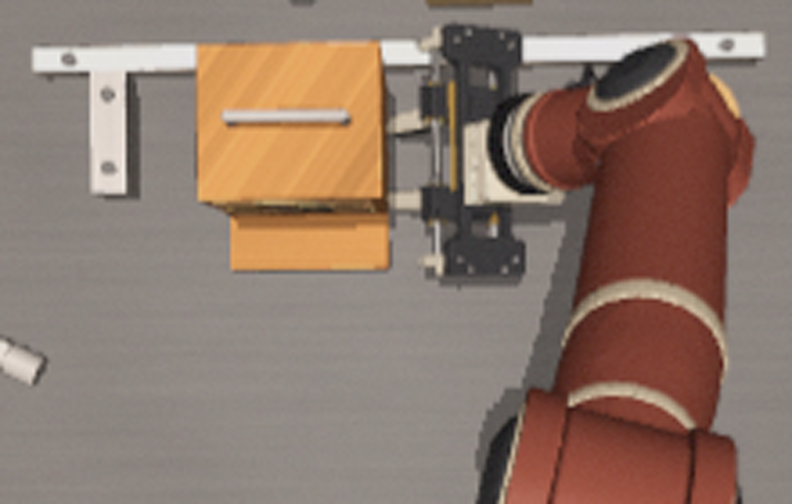

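Yaw is holding: the chest's top edge runs from (197,43) to (381,42). The body clears the handle. Continuing to just short of the stop.

```bash
python3 -m jog '[{"gripper":0,"dp":[0,-0.0262,0.0184],"twist":[0,0,0]},{"gripper":0,"dp":[0,-0.0262,0.0184],"twist":[0,0,0]},{"gripper":0,"dp":[0,-0.0262,0.0184],"twist":[0,0,0]},{"gripper":0,"dp":[0,-0.0262,0.0184],"twist":[0,0,0]},{"gripper":0,"dp":[0,-0.0262,0.0184],"twist":[0,0,0]}]'
python3 -m jog '[{"gripper":0,"dp":[0,-0.0262,0.0184],"twist":[0,0,0]},{"gripper":0,"dp":[0,-0.0262,0.0184],"twist":[0,0,0]},{"gripper":0,"dp":[0,-0.0164,0.0115],"twist":[0,0,0]},{"gripper":0,"dp":[0,-0.0164,0.0115],"twist":[0,0,0]},{"gripper":0,"dp":[0,0,0],"twist":[0,0,0]}]'
```

```text
time: 14.15
tcp_pos: [0.6347, 0.0366, 0.0197]
tcp_rot: [-0.292, 0.956, 0.004, 0.003]
force: [0.3, -15.8, 7.8]
grip_width: 0.0466
time: 14.78
tcp_pos: [0.6344, 0.0643, 0.0198]
tcp_rot: [-0.293, 0.956, 0.005, 0.003]
force: [0.9, -12.9, 7.3]
grip_width: 0.0467
```

```bash
python3 -m jog '[{"gripper":0,"dp":[0,-0.0164,0.0115],"twist":[0,0,0]},{"gripper":0,"dp":[0,-0.0164,0.0115],"twist":[0,0,0]},{"gripper":0,"dp":[0,-0.01,0.007],"twist":[0,0,0]},{"gripper":0,"dp":[0,0,0],"twist":[0,0,0]},{"gripper":0,"dp":[0,0,0],"twist":[0,0,0]}]'
python3 -m jog '[{"gripper":0,"dp":[0,-0.01,0.007],"twist":[0,0,0]},{"gripper":0,"dp":[0,-0.01,0.007],"twist":[0,0,0]},{"gripper":0,"dp":[0,0,0],"twist":[0,0,0]},{"gripper":0,"dp":[0,0,0],"twist":[0,0,0]},{"gripper":0,"dp":[0,0,0],"twist":[0,0,0]}]'
```

```text
time: 15.4
tcp_pos: [0.6344, 0.0771, 0.0197]
tcp_rot: [-0.293, 0.956, 0.004, 0.003]
force: [1.0, -13.6, 8.1]
grip_width: 0.0464
time: 16.02
tcp_pos: [0.6346, 0.0804, 0.0197]
tcp_rot: [-0.291, 0.957, 0.004, 0.004]
force: [-0.5, -17.1, 9.8]
grip_width: 0.0467
```

```bash
python3 -m jog '[{"gripper":0,"dp":[0,-0.013,0.009],"twist":[0,0,0]},{"gripper":0,"dp":[0,-0.013,0.009],"twist":[0,0,0]},{"gripper":0,"dp":[0,0,0],"twist":[0,0,0]},{"gripper":0,"dp":[0,0,0],"twist":[0,0,0]},{"gripper":0,"dp":[0,0,0],"twist":[0,0,0]}]'
```

```text
time: 16.65
tcp_pos: [0.6347, 0.0806, 0.0196]
tcp_rot: [-0.287, 0.958, 0.002, 0.005]
force: [-4.7, -28.6, 18.1]
grip_width: 0.0465
```

Seated on the stop: the force rose to 29 N with no further motion. Now I retreat, rise, untilt and go round to the front.

```bash
python3 -m jog '[{"gripper":0,"dp":[0,0.066,-0.046],"twist":[0,0,0]},{"gripper":0,"dp":[0,0.08,-0.056],"twist":[0,0,0]},{"gripper":0,"dp":[0,0.08,-0.056],"twist":[0,0,0]},{"gripper":0,"dp":[0,0.08,-0.056],"twist":[0,0,0]},{"gripper":0,"dp":[0,0,0],"twist":[0,0,0]}]'
python3 -m jog '[{"gripper":0,"dp":[0,-0.12,-0.17],"twist":[0,0,0]},{"gripper":0,"dp":[0,-0.12,-0.17],"twist":[0,0,0]},{"gripper":0,"dp":[0,-0.12,-0.17],"twist":[0,0,0]},{"gripper":0,"dp":[0,-0.12,-0.17],"twist":[0,0,0]},{"gripper":0,"dp":[0,-0.12,-0.17],"twist":[0,0,0]}]'
python3 -m jog '[{"gripper":1,"dp":[-0.18,0,0],"twist":[-0.0486,0,0]},{"gripper":1,"dp":[-0.18,0,0],"twist":[-0.0486,0,0]},{"gripper":1,"dp":[-0.18,0,0],"twist":[-0.0486,0,0]},{"gripper":1,"dp":[-0.18,0,0],"twist":[-0.0486,0,0]},{"gripper":1,"dp":[0,0,0],"twist":[0,0,0]}]'
python3 - <<'E'
from h import *
cap('top','top4.png'); cap('side','side4.png')
a=cv2.imread('pics/top4.png')[130:270,205:425]
cv2.imwrite('pics/t4c.png',cv2.resize(a,None,fx=3.6,fy=3.6,interpolation=cv2.INTER_CUBIC))
E
```

```text
time: 17.27
tcp_pos: [0.6317, 0.0052, 0.0192]
tcp_rot: [-0.299, 0.954, 0.006, -0.002]
force: [0.2, -0.1, -0.4]
grip_width: 0.0466
time: 17.9
tcp_pos: [0.6309, 0.012, 0.2819]
tcp_rot: [-0.301, 0.953, 0.009, -0.003]
force: [0.7, 0.2, -1.0]
grip_width: 0.0464
time: 18.52
tcp_pos: [0.4479, 0.0125, 0.28]
tcp_rot: [-0.001, 1.0, 0.014, -0.001]
force: [-0.7, 0.2, -0.5]
grip_width: 0.0909
```

View pics/t4c.png

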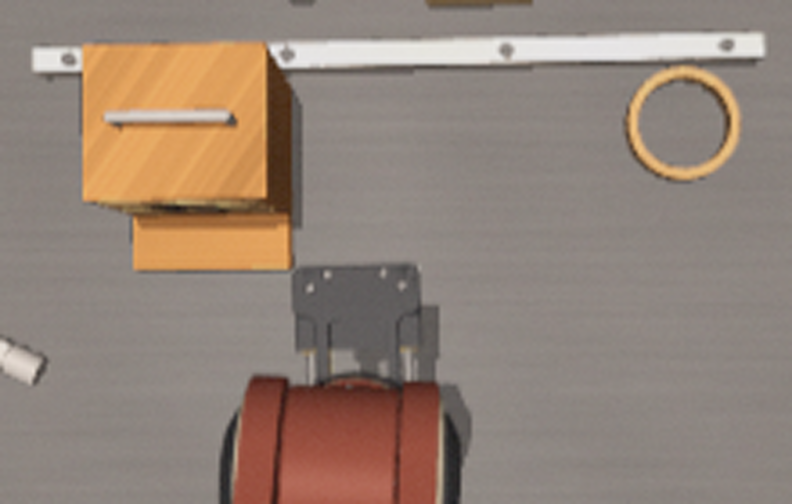

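The chest now covers the stop, with top corners (82,45), (267,43), (266,200), (83,200) and ledge front (134,270), (291,269). I'll rotate the tool back for the front push and measure.

```bash
python3 -m jog '[{"gripper":1,"dp":[0,0,0],"twist":[0,0,-0.0556]},{"gripper":1,"dp":[0,0,0],"twist":[0,0,-0.0556]},{"gripper":1,"dp":[0,0,0],"twist":[0,0,-0.0556]},{"gripper":1,"dp":[0,0,0],"twist":[0,0,-0.0556]},{"gripper":1,"dp":[0,0,0],"twist":[0,0,-0.0556]}]'
python3 -m jog '[{"gripper":1,"dp":[0,0,0],"twist":[0,0,-0.0556]},{"gripper":1,"dp":[0,0,0],"twist":[0,0,-0.0556]},{"gripper":1,"dp":[0,0,0],"twist":[0,0,-0.0556]},{"gripper":1,"dp":[0,0,0],"twist":[0,0,-0.0556]},{"gripper":1,"dp":[0,0,0],"twist":[0,0,0]}]'
python3 - <<'E'
from h import *
chest([(82,45),(267,43),(266,200),(83,200)],[(134,270),(291,269)])
from scipy.spatial.transform import Rotation as R
o=robot.observe();print(R.from_quat(o['tcp_rot'],scalar_first=True).as_matrix().round(4),o['joints'],o['tcp_pos'])
E
```

```text
time: 19.25
tcp_pos: [0.4528, 0.0056, 0.2798]
tcp_rot: [-0.0, 0.902, 0.432, 0.0]
force: [0.0, 0.3, -0.2]
grip_width: 0.0934
time: 19.88
tcp_pos: [0.4525, 0.0056, 0.2797]
tcp_rot: [-0.0, 0.702, 0.712, 0.0]
force: [-0.4, 0.5, 0.4]
grip_width: 0.093
[[0.7021 0.2135 0.2   ]
 [0.703  0.0832 0.2   ]
 [0.5925 0.0838 0.2   ]
 [0.5929 0.2122 0.2   ]
 [0.5475 0.2109 0.025 ]
 [0.548  0.0817 0.025 ]]
chest (array([0.64765836, 0.14777443]), np.float64(0.00712693026799567), np.float64(0.001397404239381006)) in fence [-0.07481643  0.15452157] dyaw -0.00667306973200433
[[-1.310e-02  9.999e-01 -3.000e-04]
 [ 9.999e-01  1.310e-02  6.000e-04]
 [ 6.000e-04 -3.000e-04 -1.000e+00]] [-0.10122779  0.24340808  0.05204904  1.86771626 -0.01531193  1.03106885
  1.54101418] [0.45254383 0.00559795 0.27974591]
```

```bash
python3 -m jog '[{"gripper":1,"dp":[0.187,0.06,0],"twist":[0,0,0]},{"gripper":1,"dp":[0.187,0.06,0],"twist":[0,0,0]},{"gripper":1,"dp":[0.187,0.06,0],"twist":[0,0,0]},{"gripper":1,"dp":[0,0,0],"twist":[0,0,0]},{"gripper":1,"dp":[0,0,0.2],"twist":[0,0,0]}]'
python3 -m jog '[{"gripper":1,"dp":[0,0,0.2],"twist":[0,0,0]},{"gripper":1,"dp":[0,0,0.2],"twist":[0,0,0]},{"gripper":1,"dp":[0,0,0.2],"twist":[0,0,0]},{"gripper":1,"dp":[0,0,0.2],"twist":[0,0,0]},{"gripper":1,"dp":[0,0,0.05],"twist":[0,0,0]}]'
python3 -m jog '[{"gripper":1,"dp":[0,0.04,0],"twist":[0,0,0]},{"gripper":1,"dp":[0,0.04,0],"twist":[0,0,0]},{"gripper":1,"dp":[0,0.04,0],"twist":[0,0,0]},{"gripper":1,"dp":[0,0.04,0],"twist":[0,0,0]},{"gripper":1,"dp":[0,0.02,0],"twist":[0,0,0]}]'
python3 -m jog '[{"gripper":1,"dp":[0,0.02,0],"twist":[0,0,0]},{"gripper":1,"dp":[0,0.02,0],"twist":[0,0,0]},{"gripper":1,"dp":[0,0.02,0],"twist":[0,0,0]},{"gripper":1,"dp":[0,0,0],"twist":[0,0,0]},{"gripper":1,"dp":[0,0,0],"twist":[0,0,0]}]'
```

```text
time: 20.5
tcp_pos: [0.4977, 0.148, 0.2322]
tcp_rot: [0.002, 0.702, 0.712, 0.004]
force: [0.1, 0.2, -1.2]
grip_width: 0.093
time: 21.12
tcp_pos: [0.4925, 0.1455, 0.0149]
tcp_rot: [-0.001, 0.702, 0.712, -0.003]
force: [-0.6, -0.2, 0.8]
grip_width: 0.093
time: 21.75
tcp_pos: [0.5389, 0.1487, 0.0179]
tcp_rot: [-0.0, 0.701, 0.713, -0.001]
force: [-4.2, -0.8, 2.5]
grip_width: 0.093
time: 22.38
tcp_pos: [0.5401, 0.1479, 0.0161]
tcp_rot: [-0.008, 0.701, 0.713, -0.012]
force: [-17.6, 0.3, 15.0]
grip_width: 0.093
```

```bash
python3 -m jog '[{"gripper":1,"dp":[0,0.016,0],"twist":[0,0,0]},{"gripper":1,"dp":[0,0.016,0],"twist":[0,0,0]},{"gripper":1,"dp":[0,0.016,0],"twist":[0,0,0]},{"gripper":1,"dp":[0,0,0],"twist":[0,0,0]},{"gripper":1,"dp":[0,0,0],"twist":[0,0,0]}]'
python3 -m jog '[{"gripper":1,"dp":[0,0.016,0],"twist":[0,0,0]},{"gripper":1,"dp":[0,0,0],"twist":[0,0,0]},{"gripper":1,"dp":[0,0,0],"twist":[0,0,0]},{"gripper":1,"dp":[0,0,0],"twist":[0,0,0]},{"gripper":1,"dp":[0,0,0],"twist":[0,0,0]}]'
```

```text
time: 23.0
tcp_pos: [0.549, 0.1477, 0.016]
tcp_rot: [-0.01, 0.7, 0.714, -0.015]
force: [-20.6, -2.3, 18.2]
grip_width: 0.0929
time: 23.62
tcp_pos: [0.549, 0.1477, 0.0159]
tcp_rot: [-0.013, 0.7, 0.714, -0.018]
force: [-27.0, -1.8, 23.4]
grip_width: 0.0927
```

Fence contact: 27 N with no movement, at the predicted position. Retreating and checking.

```bash
python3 -m jog '[{"gripper":1,"dp":[0,-0.08,0],"twist":[0,0,0]},{"gripper":1,"dp":[0,-0.14,0],"twist":[0,0,0]},{"gripper":1,"dp":[0,-0.14,0],"twist":[0,0,0]},{"gripper":1,"dp":[0,0,0],"twist":[0,0,0]},{"gripper":1,"dp":[0,0,-0.2],"twist":[0,0,0]}]'
python3 -m jog '[{"gripper":1,"dp":[0,0,-0.2],"twist":[0,0,0]},{"gripper":1,"dp":[0,0,-0.2],"twist":[0,0,0]},{"gripper":1,"dp":[0,0,-0.2],"twist":[0,0,0]},{"gripper":1,"dp":[-0.2,0,0],"twist":[0,0,0]},{"gripper":1,"dp":[-0.2,0,0],"twist":[0,0,0]}]'
python3 - <<'E'
from h import *
cap('top','top5.png'); cap('side','side5.png')
a=cv2.imread('pics/top5.png')[130:230,205:320]
cv2.imwrite('pics/t5c.png',cv2.resize(a,None,fx=5,fy=5,interpolation=cv2.INTER_CUBIC))
a=cv2.imread('pics/side5.png')[190:330,170:320]
cv2.imwrite('pics/s5c.png',cv2.resize(a,None,fx=4,fy=4,interpolation=cv2.INTER_CUBIC))
E
```

```text
time: 24.25
tcp_pos: [0.4788, 0.1472, 0.0654]
tcp_rot: [-0.001, 0.7, 0.714, -0.003]
force: [-0.2, 0.8, -0.2]
grip_width: 0.0927
time: 24.88
tcp_pos: [0.4838, 0.0468, 0.219]
tcp_rot: [0.002, 0.7, 0.714, 0.002]
force: [0.5, -0.2, -0.0]
grip_width: 0.0927
```

View pics/t5c.png

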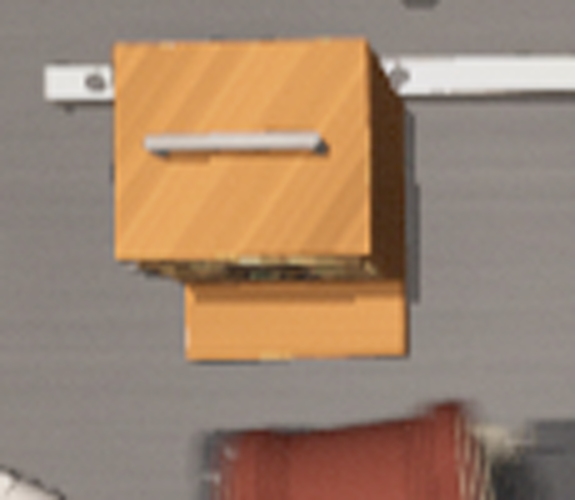

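View pics/s5c.png

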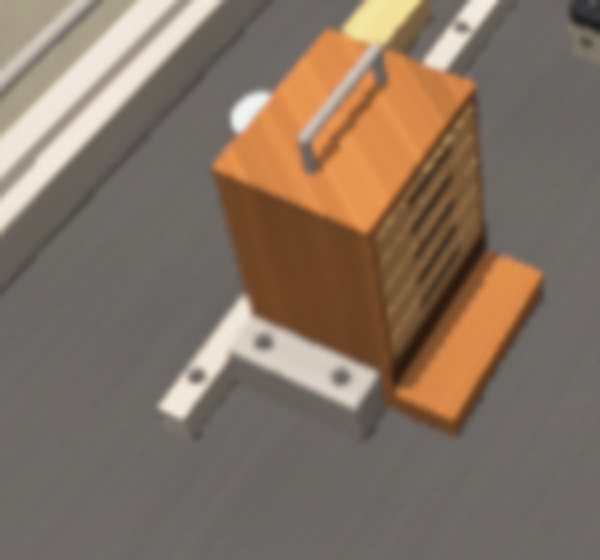

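Both views show the chest in the corner. Top-view corners are (114,43), (367,38), (371,259), (116,261) with ledge (187,359), (407,356), and the side view shows no visible gap to the stop.

```bash
sed -i 's/,oy=130):/,s=3.6):/; s/3.6,205,oy/s,205,130/g' h.py; python3 - <<'E'
from h import *
chest([(114,43),(367,38),(371,259),(116,261)],[(187,359),(407,356)],5)
s=load('side'); v=unproj(s,full([(214,170),(373,235),(477,88),(330,30)],4,170,190),.2); C=fit([(.055,.065),(-.055,.065),(-.055,-.065),(.055,-.065)],v)
print('side',C,(C[0]-Ff[0])@rot(Ff[1]),C[1]-Ff[1])
# bystander motion: image difference between start and now, outside chest/arm
for n in('top','side'):
    d=cv2.absdiff(cv2.imread(f'pics/{n}0.png'),cv2.imread(f'pics/{n}5.png')).max(2); m=cv2.morphologyEx((d>50).astype('uint8'),cv2.MORPH_OPEN,np.ones((3,3)))
    print(n,[tuple(map(int,r)) for r in cv2.connectedComponentsWithStats(m)[2][1:] if r[4]>15])
E
```

```text
[[0.7121 0.2136 0.2   ]
 [0.7141 0.0853 0.2   ]
 [0.6021 0.0831 0.2   ]
 [0.6014 0.212  0.2   ]
 [0.5571 0.2105 0.025 ]
 [0.5585 0.0801 0.025 ]]
chest (array([0.65756512, 0.14801515]), np.float64(0.017662151701624777), np.float64(0.001638075415991036)) in fence [-0.0649073   0.15462557] dyaw 0.003862151701624777
side (array([0.65331093, 0.154329  ]), np.float64(0.020405286596062912), np.float64(0.0023954967591598986)) [-0.06907395  0.16099752] 0.006605286596062913
top [(227, 138, 60, 64, 3292), (247, 160, 102, 211, 11662), (313, 291, 9, 4, 32), (77, 318, 63, 41, 1278), (0, 348, 79, 52, 2761), (309, 360, 5, 7, 29), (258, 383, 61, 17, 727), (213, 384, 40, 9, 267)]
side [(473, 0, 11, 16, 129), (355, 0, 163, 91, 4103), (558, 0, 53, 16, 624), (540, 21, 5, 5, 23), (508, 30, 16, 11, 86), (545, 37, 7, 23, 114), (544, 52, 18, 41, 263), (564, 58, 48, 41, 1462), (339, 67, 7, 7, 32), (336, 77, 14, 11, 66), (343, 76, 6, 4, 19), (339, 90, 22, 17, 97), (325, 93, 40, 36, 346), (364, 97, 15, 11, 64), (453, 97, 187, 303, 23735), (330, 125, 35, 25, 611), (355, 146, 13, 8, 63), (224, 149, 132, 149, 7544), (358, 165, 12, 7, 52), (635, 188, 5, 8, 31), (339, 196, 11, 9, 59), (333, 199, 5, 5, 21), (551, 243, 6, 4, 20), (547, 260, 41, 9, 301), (403, 266, 78, 46, 1909), (552, 269, 13, 5, 45), (539, 272, 12, 9, 47), (542, 284, 10, 10, 63), (565, 289, 18, 8, 106), (479, 295, 9, 16, 94), (529, 331, 10, 4, 31), (547, 331, 7, 12, 60)]
```

The fit gives the chest at x = -0.0649 in the fence frame (ideal -0.065) and y = 0.1546 (ideal 0.155), yaw off by 0.004 rad. Only the chest and arm areas changed in the top picture. Handing in.

```bash
python3 -c "
from rig import robot
o=robot.observe();print(o['time'],o['force'],abs(o['qd']).max());print(robot.sign_off())"
```

```text
24.975 [ 0.620263    0.14612778 -0.08625532] 0.09162116602104989
the job is handed in; nothing more can be done
None
```

I pushed the chest into the corner and handed the job in at about 25 s of the 64 s allowed. `sign_off` gives no verdict.

I used low two-finger pushes: first on the ledge front towards the fence, then on the side with the tool tilted until it met the stop. A last push on the ledge seated it against the fence. Both contacts showed as rising force with no further motion, about 29 N at the stop and 27 N at the fence.

**Last top-view check:** in the fence frame the chest is at x = -0.0649 m (flush is -0.065) and y = 0.1546 m (flush is 0.155). It is within 0.004 rad of square.

**Side-view disagreement:** the side camera put the chest about 4 mm further from the fence and 6 mm past flush at the stop. It showed about the same offset (4–5 mm) before anything moved, so I took it as that camera's bias and relied on the top view and the contact forces.

**Not measured directly:** I did not measure the chest's tilt. It looked upright in the pictures.

**Bystanders and arm:** the top picture shows no change outside the chest and arm areas. The side-view comparison had too much arm in it to add anything. The arm was clear with about 0 N on the wrist, though its joints were still settling slightly (0.09 rad/s) at hand-in.

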